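# Build a heel stack in the stacking jig

### The arm

A 6-joint arm with a two-finger parallel gripper is mounted at the origin on the work surface. World frame = base frame: x ahead of the robot, y to its left, z up, the work surface at z = 0. Lengths are in m, angles in rad, forces in N, time in s.
With the tool pointing down it reaches from about 0.25 to 0.8 m from the base axis. Payload 3.9 kg.
Tool frame: the origin (TCP) lies on the centre line of the jaws, within the pads' length; the fingertips stand 14 mm ahead of it and the grasp point (between the pads) lies 5 mm behind it; z points along the fingers, y is the line along which they close (so a half turn about z gives the same grasp; the last joint's range is limited). The gripper opens to 85 mm and grips with 20 to 120 N. Pads are 22 mm wide; open, the fingers measure 114 mm over their backs; the gripper's body (76 mm by 85 mm) begins 54 mm behind the grasp point. The pads swing forward as they close: fully open they stand 13 mm farther back than shut.
Start: joints at [-1.279, 0.26, -0.138, 1.173, 0, 1.571], TCP at [0.151, -0.503, 0.218] pointing down, gripper open.
Joint ranges: [-2.78, 2.78], [-0.83, 1.72], [-1.28, 1.37], [-1.9, 2.12], [-1.57, 1.48], [-3.14, 3.14]. Speed limits (rad/s): [2.57, 2.57, 3.14, 3.14, 3.14, 3.14].

### API

Orientations are given as a unit quaternion [x, y, z, w].
In Python, from workcell import ctrl, vision gives the robot as it stands.
- The arm moves only by the tool send_rows, never from a script. Its argument "deltas" is a list that holds one entry, the list of rows, each a list of 4 numbers: the shift along the tool's x, y, z in units of 30 mm (1.0 is 30 mm), then the turn about the tool's z in units of 8 degrees (1.0 is 8 degrees). A call has 1 to 8 rows; each row shifts and turns the commanded pose from where the row before left it, along the tool's axes as they then stand; what a row does not reach is not made up. A row lasts 1/10 s, in which the tool goes at most 50 mm and 8.59 degrees, less where a joint would pass 70% of its speed; a pose out of reach is approached as far as the arm can. A call is refused whole if a number of a shift passes 1 or a number of a turn 1, either way. A call with a gripper value outside its range is refused whole. "hand" is the opening, from -1 (shut) to 1 (fully open), set as the call begins (left out, the last holds). The fingers move at their own pace and stop on an object; "squeeze" is the grip in N (left out, the last holds). Time passes only in rows, so rows that do not move let the fingers close. It gives the time, the measured TCP pose, the force, the opening and the grip force at its end, in the units of the state.
- ctrl.state(): the state, without advancing time (a new reading comes with each control period).
- vision.grab_frame(name): name is "side" or "top" or "wrist"; returns a dict with "pixels" (400x640x3 uint8, red, green, blue), "camera_matrix" (3x3 intrinsics, pixels), "extrinsics" (4x4, takes a point from world to camera coordinates). Camera axes: x right, y down, z forward; pixel columns grow to the right and rows downward; lengths in m; the calibration is good to about 2 mm. A picture is of the moment at which its call begins. There is no depth.
- ctrl.hand_in(): hands the job in; it is judged then, once.
The state is a dict: "t": time; "joint_positions": joint angles; "qd": joint speeds; "joint_efforts": joint torques, N m; "tcp_pos": TCP position; "orientation": TCP orientation; "contact_force": force on the tool from outside, world axes, zero at the start; "torque": the same for the moment, N m; "width": opening from 0.0 (shut) to 1.0 (fully open); "gripper_force": force on a finger pad.
Only numpy, scipy, OpenCV 4.12 (cv2) and the standard library are available. Lean on these libraries where they do the work, as an engineer would, in place of code of your own. Each camera call takes 0.05 s, during which the arm holds its last target. There are 200 camera calls.

### The job

Build up the heel in the jig: slide the thick heel body over the base plate into the pocket between the two decks until its round nose meets the fence, then slide the spacer off its deck onto the body, and after that the top lift off the other deck onto the spacer. Finish with the whole stack pushed back square, all three noses against the fence and their edges flush within about 5 mm; slide the parts, do not lift them off or let one tip over, and leave the other things on the bench where they are.

Things in the scene. Friction and masses are not known exactly. Their poses are not given: they have to be found in the camera images.
- jig: Stacking jig fixed to the bench. Origin on the bench top right below the seat; x points out of the pocket's open mouth, y to the left deck, z up. Dark steel base plate 8 mm thick, its tongue 150 mm wide reaching x = +210 mm. Aluminium fence along y on the robot's side: face at x = -40 mm, 10 mm thick, 394 mm long, top at z = 76 mm.
- left_deck (a point): Centre of the top of the lower, left grey laminate deck (z = 49.5 mm), 95 mm along x by 160 mm along y; in the jig's frame it covers x -40 to +55, y +37 to +197 mm. Axes as the jig's.
- right_deck (a point): Centre of the top of the higher, right grey laminate deck (z = 65.5 mm), 95 mm along x by 160 mm along y; in the jig's frame it covers x -40 to +55, y -37 to -197 mm. Axes as the jig's.
- mouth (a point): Middle of the mouth of the pocket, on its floor. The pocket is the 74 mm wide, 95 mm long slot between the decks, open above. Two low wings (6 mm thick, top 24 mm above the bench) flare from the mouth, y = +-40 mm, outward to 38 mm further along x, y = +-48 mm. Axes as the jig's.
- jig_seat (a point): Point on the pocket floor (8 mm above the bench) where the origin of a heel part lies when it is centred in the pocket with its nose on the fence. Axes as the jig's.
- heel_body: Heel body, light wood, 40 mm thick, about 0.14 kg. D-shaped, 75 x 70 mm: flat face at x = +35 mm, straight sides y = +-35 mm from x = -5 to +35 mm, half-round nose (radius 35 mm) to x = -40 mm. Origin: reference centre, on the underside; z up. Starts on the tongue, nose to the fence. Seated, its top is 48 mm above the bench, 1.5 mm below the left deck.
- spacer: Spacer, cork, 16 mm thick, about 0.06 kg. D-shaped, 75 x 70 mm: flat face at x = +35 mm, straight sides y = +-35 mm from x = -5 to +35 mm, half-round nose (radius 35 mm) to x = -40 mm. Origin: reference centre, on the underside; z up. Starts on the lower (left) deck, nose to the fence. On the body its top is 64 mm above the bench, 1.5 mm below the right deck.
- top_lift: Top lift, dark rubber, 12 mm thick, about 0.06 kg. D-shaped, 75 x 70 mm: flat face at x = +35 mm, straight sides y = +-35 mm from x = -5 to +35 mm, half-round nose (radius 35 mm) to x = -40 mm. Origin: reference centre, on the underside; z up. Starts on the higher (right) deck, nose to the fence. On the stack its top is 76 mm above the bench, level with the fence.
- last: Bystander: green shoe last, 210 mm long, 55 mm wide, 70 mm high, lying loose on the bench. Origin on its underside.
- hammer: Bystander: hammer 260 mm long lying on the bench along its x. Origin on its underside.
- jar: Bystander: jar, diameter 72 mm, 90 mm high. Origin on its underside.
- carton: Bystander: cardboard box 110 x 80 x 35 mm. Origin on its underside.
Things that resemble listed ones, but are neither listed nor needed, are in the scene too. Several things have the shape of the top_lift; the one meant has the colours described above. Several things have the shape of the spacer; the one meant has the colours described above.

How it is judged:
On the way, in this order (a step that is already met when the one before it is completed fails the run):
1. the heel body is in the pocket, nose on the fence (x of heel_body in the frame of jig_seat between -0.005 and 0.006 m and y of heel_body in the frame of jig_seat between -0.006 and 0.006 m and z of heel_body in the frame of jig_seat between -0.003 and 0.003 m), for 0.2 s.
2. the spacer lies flat on the seated body, within 25 mm of centred (all of step 1 and z of spacer in the frame of heel_body between 0.037 and 0.043 m and horizontal distance between spacer and heel_body below 0.025 m and angle between spacer's own z axis and vertical below 0.06 rad), for 0.2 s.
3. the top lift lies flat on the spacer, within 25 mm of centred (all of step 2 and z of top_lift in the frame of spacer between 0.013 and 0.019 m and horizontal distance between top_lift and spacer below 0.025 m and angle between top_lift's own z axis and vertical below 0.06 rad), for 0.2 s.
At the end, for the whole second after the job is handed in: Heel body on the pocket floor, spacer flat on it, top lift flat on the spacer, each no more than 6 mm from the fence and from the pocket's middle line, centres within 6 mm of each other, each turned less than 5 degrees from square to the jig, heights right within 3 mm, all at rest (all of step 1 and z of spacer in the frame of heel_body between 0.037 and 0.043 m and horizontal distance between each of spacer, top_lift and heel_body below 0.006 m and angle between each of spacer, top_lift's own z axis and vertical below 0.06 rad and z of top_lift in the frame of spacer between 0.013 and 0.019 m and horizontal distance between top_lift and spacer below 0.006 m and x of each of spacer, top_lift in the frame of jig_seat below 0.006 m and y of spacer in the frame of jig_seat between -0.006 and 0.006 m and y of top_lift in the frame of jig_seat between -0.006 and 0.006 m and angle between the x axis of each of heel_body, spacer, top_lift and the x axis of jig_seat, either way round below 0.09 rad and linear speed of each of heel_body, spacer, top_lift below 0.01 m/s and angular speed of each of heel_body, spacer, top_lift below 0.1 rad/s); the robot touches nothing.
It fails at once if a heel part tips over (more than 0.4 rad) (angle between any of heel_body, spacer, top_lift's own z axis and vertical above 0.4 rad).
It fails at once if a heel part is lifted more than 25 mm off where it lies instead of being slid (z of heel_body in the frame of jig_seat above 0.025 m or z of spacer in the frame of jig_seat above 0.0665 m or z of top_lift in the frame of jig_seat above 0.0825 m).
It fails at once if a bystander is moved more than 20 mm (distance of any of last, hammer, jar, carton from where it was at the start of the episode above 0.02 m).
It also fails if it takes over 70 s, if anything falls off the work surface, if the arm or the gripper's body presses on something with over 40 N, if the wrist force passes 120 N, or if a joint passes its speed limit or range.

## Working session

There is one attempt and no reset: what is moved stays moved. The work goes in short steps, Python scripts to look and compute and a tool call to move; the robot and the scene stay as the last step left them, time stands still between calls to the robot, and variables do not carry over. Pictures are saved under pics/ and viewed, at most 10 in all, crops included, and the job is handed in when it is done.

Besides the shell and the picture viewer there is one more tool, called after "Request:" by a JSON object that holds its "method" and its "body", one argument or row to a line. send_rows: Moves the arm, as the interface text tells. Its arguments: {"type":"object","properties":{"deltas":{"type":"array"},"hand":{"type":"number"},"squeeze":{"type":"number"}},"required":["deltas"]}

```bash
mkdir -p pics; cat > h.py <<'E'
import numpy as np, cv2
from workcell import ctrl, vision
def grab(n,f):
    d=vision.grab_frame(n); cv2.imwrite(f'pics/{f}.png',cv2.cvtColor(d['pixels'],cv2.COLOR_RGB2BGR))
    np.savez(f'pics/{f}.npz',K=d['camera_matrix'],E=d['extrinsics']); return d
def ray(f,p):
    d=np.load(f'pics/{f}.npz'); K,E=d['K'],d['E']; R,t=E[:3,:3],E[:3,3]
    return -R.T@t, R.T@np.linalg.inv(K)@np.array([p[0],p[1],1.])
def onz(f,p,z):
    o,v=ray(f,p); return o+v*(z-o[2])/v[2]
def proj(f,P):
    d=np.load(f'pics/{f}.npz'); q=d['K']@(d['E'][:3,:3]@np.array(P)+d['E'][:3,3]); return q[:2]/q[2]
def tri(f1,p1,f2,p2):
    o,v=ray(f1,p1);q,w=ray(f2,p2)
    s=np.linalg.lstsq(np.c_[v,-w],q-o,rcond=None)[0]; a=o+v*s[0];b=q+w*s[1]
    return (a+b)/2,np.linalg.norm(a-b)
E
python3 - <<'E'
from h import *
np.set_printoptions(precision=4,suppress=True)
for n in ('top','side'):
    d=grab(n,n+'0'); print(n,d['extrinsics'],d['camera_matrix'][0])
s=ctrl.state();print(s)
E
```

```text
top [[-0.0282 -0.9995 -0.0164  0.0208]
 [-0.9909  0.0301 -0.1312  0.5165]
 [ 0.1316  0.0126 -0.9912  1.8041]
 [ 0.      0.      0.      1.    ]] [506.4498   0.     331.9845]
side [[-0.9768 -0.214   0.0004  0.5038]
 [-0.1578  0.7191 -0.6768  0.1315]
 [ 0.1445 -0.6612 -0.7362  1.3008]
 [ 0.      0.      0.      1.    ]] [377.3149   0.     325.249 ]
{'t': 0.1, 'joint_positions': array([-1.279 ,  0.2606, -0.1392,  1.1727, -0.    ,  1.5708]), 'qd': array([ 0.0006, -0.0001,  0.0038, -0.0001,  0.    , -0.0015]), 'joint_efforts': array([  0.0007, -40.6508,  25.4527,   0.0101,   0.0002,   0.    ]), 'tcp_pos': array([ 0.1508, -0.5022,  0.2177]), 'orientation': array([ 0.9894,  0.1454, -0.0001, -0.0009]), 'contact_force': array([0.8138, 0.933 , 0.1248]), 'torque': array([ 0.0159, -0.0088,  0.033 ]), 'gripper_force': 0.0, 'width': 1.0000426262806468}
```

View pics/top0.png

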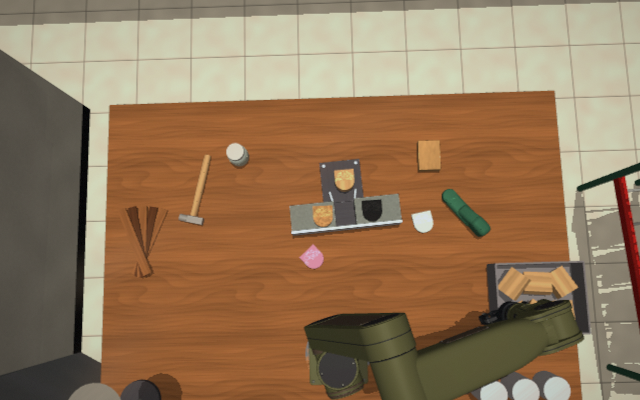

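View pics/side0.png

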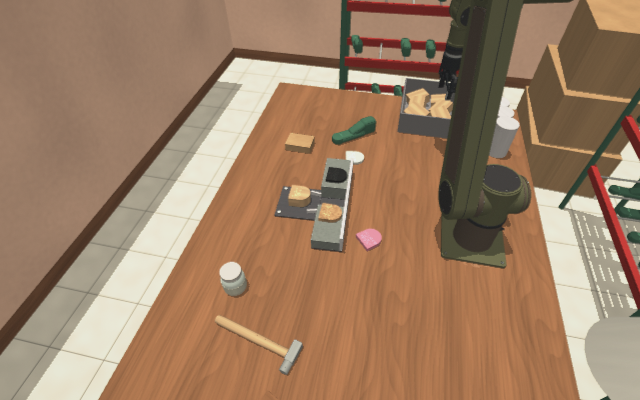

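Top view: the heel body (344,180) is on the tongue, the cork spacer (322,216) on the left deck, and the black top lift (372,210) on the right deck. Two D-shaped parts could be mistaken for these: the pink one (312,257) and the white one (423,221), both on the bench. In the side view the body is at (299,195), the spacer at (330,212) and the lift at (336,175). By colour and place I choose the cork spacer on the left deck and the dark lift on the right deck.

```bash
python3 - <<'E'
from h import *
a=cv2.imread('pics/top0.png')[150:245,280:410]; b=cv2.imread('pics/side0.png')[150:255,270:375]
a=cv2.resize(a,None,fx=6,fy=6,interpolation=2)[:560]; 
a=cv2.resize(cv2.imread('pics/top0.png')[155:240,285:405],None,fx=6.6,fy=6.6,interpolation=2)
cv2.imwrite('pics/c0.png',a)
E
```

```text
(no output)
```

View pics/c0.png

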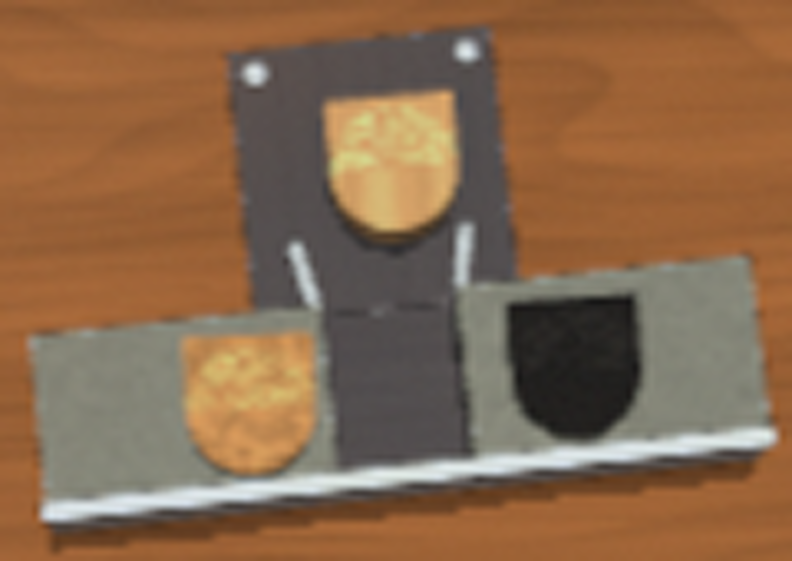

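The crop confirms the choice: body at crop (392,160), cork spacer at (250,400), black lift at (575,365), all noses toward the bright fence line from (42,515) to (775,437).

```bash
python3 - <<'E'
from h import *
np.set_printoptions(precision=4,suppress=True)
c=lambda x,y:((x-0)/6.6+285-.5+.08,y/6.6+155-.5+.08)
def p(n,u,z): print(n,onz('top0',c(*u),z))
p('tongueL',(230,55),.008);p('tongueR',(490,28),.008)
p('fenceL',(42,505),.076);p('fenceR',(775,432),.076)
p('bodyTL',(323,100),.048);p('bodyTR',(453,90),.048);p('nose',(395,235),.048)
p('spTL',(183,338),.0655);p('spTR',(314,332),.0655)
p('liTL',(508,303),.0775);p('liTR',(637,293),.0775)
p('deckL far',(30,338),.0495);p('deckR far',(748,257),.0655)
E
```

```text
tongueL [0.6924 0.0479 0.008 ]
tongueR [ 0.7032 -0.0993  0.008 ]
fenceL [0.4346 0.1522 0.076 ]
fenceR [ 0.4621 -0.2407  0.076 ]
bodyTL [ 0.6564 -0.0042  0.048 ]
bodyTR [ 0.6597 -0.0759  0.048 ]
nose [ 0.5798 -0.0414  0.048 ]
spTL [0.5239 0.0752 0.0655]
spTR [0.525  0.0042 0.0655]
liTL [ 0.5359 -0.1006  0.0775]
liTR [ 0.5392 -0.17    0.0775]
deckL far [0.5287 0.1597 0.0495]
deckR far [ 0.5588 -0.2318  0.0655]
```

Request:
{"method": "send_rows", "body": {
  "deltas": [
    [[0,0,0,0.8],[0,0,0,0.8],[0.9,-0.9,0,0],[0.9,-0.9,0,0],[0.9,-0.9,0,0],[0.9,-0.9,0,0],[0.9,-0.9,0,0],[0.9,-0.9,0,0]]
  ],
  "hand": -0.4
}}

```text
t: 0.9
tcp_pos: [0.3021, -0.3286, 0.2181]
orientation: [0.999, 0.034, -0.0, -0.0]
contact_force: [0.6, -0.3, -0.3]
width: 0.304
gripper_force: 0.0
```

Request:
{"method": "send_rows", "body": {
  "deltas": [
    [[0.9,-0.9,0,0],[0.9,-0.9,0,0],[0.9,-0.9,0,0],[0.9,-0.9,0,0],[0.9,-0.9,0,0],[0.9,-0.9,0,0],[0.9,-0.9,0,0],[0,0,0,0]]
  ]
}}

```text
t: 1.7
tcp_pos: [0.4798, -0.1257, 0.2179]
orientation: [0.999, 0.037, 0.001, -0.001]
contact_force: [-1.8, -1.4, 0.4]
width: 0.303
gripper_force: 0.0
```

```bash
cat >> h.py <<'E'
def st():
    s=ctrl.state(); q=s['orientation']; x,y,z,w=q
    yaw=np.degrees(np.arctan2(2*(x*y+z*w),1-2*(y*y+z*z)))
    print('t%.2f'%s['t'],'tcp',s['tcp_pos'].round(4),'yaw %.2f'%yaw,'F',s['contact_force'].round(1),'w%.3f'%s['width'],'j',s['joint_positions'].round(2)); return s
E
python3 - <<'E'
from h import *
st();grab('wrist','w1')
d=np.load('pics/w1.npz');print(d['K'],d['E'].round(4))
E
```

```text
t1.70 tcp [ 0.4798 -0.1257  0.2179] yaw 4.22 F [-1.8 -1.4  0.4] w0.303 j [-0.26  0.21 -0.21  1.15  0.    2.81]
[[316.57295402   0.         323.62549072]
 [  0.         316.57295402 195.69681141]
 [  0.           0.           1.        ]] [[ 7.320e-02 -9.973e-01  1.000e-04 -1.608e-01]
 [-9.509e-01 -6.980e-02  3.014e-01  4.090e-01]
 [-3.006e-01 -2.220e-02 -9.535e-01  5.216e-01]
 [ 0.000e+00  0.000e+00  0.000e+00  1.000e+00]]
```

View pics/w1.png

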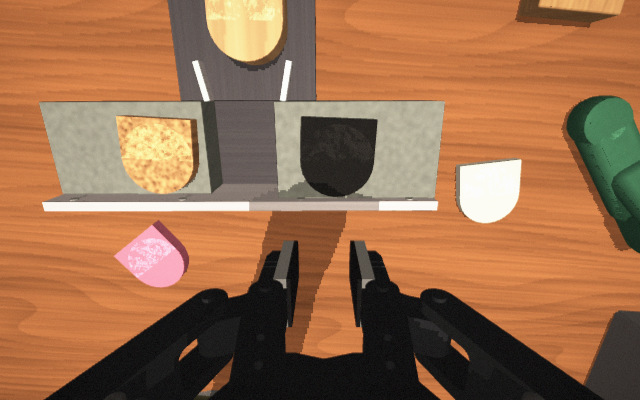

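Wrist view: the spacer's flat face runs from (116,116) to (197,121), the lift's from (301,116) to (377,119) and the fence top from (43,206) to (437,206). The tongue's left edge is at (172,0)–(181,98), and the body's nose is at (250,64).

Request:
{"method": "send_rows", "body": {
  "deltas": [
    [[0.9,-0.8,0,0],[0.9,-0.8,0,0],[0.9,-0.8,0,0],[0.9,-0.5,0,0],[0,0,0,0],[0,0,0,0]]
  ]
}}

```text
t: 2.35
tcp_pos: [0.5783, -0.0352, 0.2178]
orientation: [0.999, 0.034, -0.001, 0.0]
contact_force: [-0.2, -0.4, 0.1]
width: 0.3
gripper_force: 0.0
```

```bash
python3 - <<'E'
from h import *
st();grab('wrist','w2')
E
```

```text
t2.35 tcp [ 0.5783 -0.0352  0.2178] yaw 3.90 F [-0.2 -0.4  0.1] w0.300 j [-0.06  0.36 -0.    1.22 -0.    3.01]
```

View pics/w2.png

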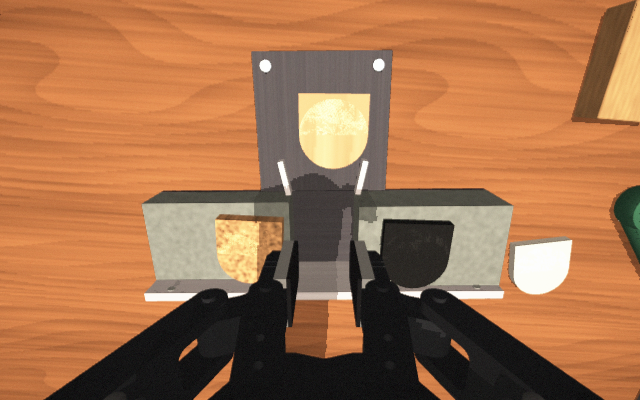

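The second wrist view shows the tongue corners at (252,52) and (392,50), and the body's flat face from (298,94) to (369,94) with its nose at (333,168). The spacer's top-left corner is at (217,215) and the lift's flat face runs from (383,220) to (452,222).

```bash
python3 - <<'E'
from h import *
np.set_printoptions(precision=4,suppress=True)
for n,a,b in (('spTL',(116,116),(217,215)),('liTL',(301,116),(383,220)),('liTR',(377,119),(452,222)),('fenceL',(43,202),(146,293)),('fenceR',(437,202),(503,291)),('deckLfar',(42,101),(144,203)),('deckRfar',(443,101),(511,206)),('nose',(250,64),(333,168))): print(n,*tri('w1',a,'w2',b))
for n,q,f,z in (('tL',(252,52),'w2',.008),('tR',(392,50),'w2',.008),('bL',(298,94),'w2',.048),('bR',(369,94),'w2',.048),('nose',(333,168),'w2',.048),('bL side',(299.5,136),'w2',.048),('spTL',(116,116),'w1',.0655),('spTR',(197,121),'w1',.0655),('spnose',(162,193),'w1',.0655),('liTL',(301,116),'w1',.0775),('liTR',(377,119),'w1',.0775),('linose',(340,196),'w1',.0775)): print(n,onz(f,q,z))
E
```

```text
spTL [0.5257 0.0757 0.0601] 0.004423164037289052
liTL [ 0.5377 -0.1003  0.0698] 0.0007012336900999413
liTR [ 0.5403 -0.1715  0.0705] 0.0002636540120998196
fenceL [0.4372 0.1493 0.0767] 0.0008081913738363709
fenceR [ 0.4651 -0.2404  0.0754] 0.0001785676277089873
deckLfar [0.5321 0.1555 0.0495] 0.0006120949328128292
deckRfar [ 0.5606 -0.2312  0.0663] 0.0010257276565327855
nose [ 0.5817 -0.0459  0.0383] 0.00023889350815886604
tL [0.6941 0.0479 0.008 ]
tR [ 0.7061 -0.0997  0.008 ]
bL [ 0.6553 -0.0055  0.048 ]
bR [ 0.66   -0.0749  0.048 ]
nose [ 0.5838 -0.0454  0.048 ]
bL side [ 0.6147 -0.0088  0.048 ]
spTL [0.5248 0.0744 0.0655]
spTR [ 0.5258 -0.0019  0.0655]
spnose [0.4511 0.037  0.0655]
liTL [ 0.5384 -0.1011  0.0775]
liTR [ 0.5408 -0.1704  0.0775]
linose [ 0.4649 -0.1433  0.0775]
```

Request:
{"method": "send_rows", "body": {
  "deltas": [
    [[0.7,0.11,0,-0.04],[0.7,0.11,0,0],[0.73,0.12,0,0],[0,0,1,0],[0,0,1,0],[0,0,0.9,0],[0,0,0,0],[0,0,0,0]]
  ],
  "hand": 1
}}

```text
t: 3.2
tcp_pos: [0.6423, -0.0411, 0.1318]
orientation: [0.999, 0.036, -0.001, 0.0]
contact_force: [0.3, -0.4, 0.7]
width: 0.997
gripper_force: 0.0
```

```bash
python3 - <<'E'
from h import *
st();d=grab('wrist','w3');cv2.imwrite('pics/w3.png',cv2.cvtColor(d['pixels'],cv2.COLOR_RGB2BGR))
E
```

```text
t3.20 tcp [ 0.6423 -0.0411  0.1318] yaw 4.16 F [ 0.3 -0.4  0.7] w0.997 j [-0.06  0.51  0.02  1.08 -0.    3.01]
```

View pics/w3.png

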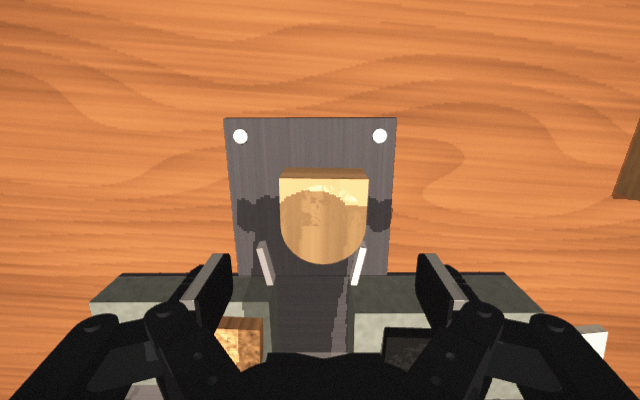

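The body (324,215) is centred between the open fingers, whose inner tips are at (231,255) and (417,255). Going down.

Request:
{"method": "send_rows", "body": {
  "deltas": [
    [[0,0,0.9,0],[0,0,0.9,0],[0,0,0.8,0],[0,0,0.6,0],[0,0,0,0],[0,0,0,0]]
  ]
}}

```text
t: 3.85
tcp_pos: [0.6446, -0.0403, 0.0372]
orientation: [0.999, 0.037, 0.001, 0.0]
contact_force: [-0.4, 0.6, 0.2]
width: 0.998
gripper_force: 0.0
```

Request:
{"method": "send_rows", "body": {
  "deltas": [
    [[0,0,0,0],[0,0,0,0],[0,0,0,0],[0,0,0,0],[0,0,0,0]]
  ],
  "hand": 0.4,
  "squeeze": 20
}}

```text
t: 4.35
tcp_pos: [0.6436, -0.04, 0.0357]
orientation: [0.999, 0.037, 0.0, 0.0]
contact_force: [0.6, -0.7, 0.4]
width: 0.698
gripper_force: 0.0
```

```bash
python3 - <<'E'
from h import *
st()
E
```

```text
t4.35 tcp [ 0.6436 -0.04    0.0357] yaw 4.24 F [ 0.6 -0.7  0.4] w0.698 j [-0.06  0.58 -0.12  0.87  0.    3.01]
```

```bash
python3 - <<'E'
from h import *
a=grab('wrist','w4');b=grab('side','s4')
A=cv2.imread('pics/w4.png')[80:400,120:520];B=cv2.imread('pics/s4.png')[150:270,240:390]
cv2.imwrite('pics/c4.png',np.hstack([A,cv2.resize(B,(400,320),interpolation=2)]))
E
```

```text
(no output)
```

View pics/c4.png

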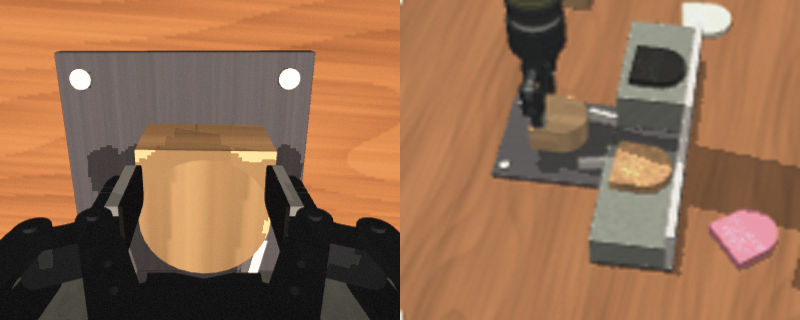

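The left half of c4 shows the pads flanking the body at (140,200) and (272,200), almost touching; the force is still zero, so I close a little more.

Request:
{"method": "send_rows", "body": {
  "deltas": [
    [[0,0,0,0],[0,0,0,0],[0,0,0,0],[0,0,0,0]]
  ],
  "hand": 0.0
}}

```text
t: 4.85
tcp_pos: [0.6435, -0.04, 0.0353]
orientation: [0.999, 0.037, -0.0, -0.0]
contact_force: [0.2, -0.8, 0.3]
width: 0.503
gripper_force: 0.0
```

```bash
python3 - <<'E'
from h import *
a=grab('wrist','w5')
A=cv2.imread('pics/w5.png')[180:400,160:480];B=cv2.imread('pics/w4.png')[180:400,160:480]
cv2.imwrite('pics/c5.png',cv2.resize(np.hstack([B,A]),None,fx=1.25,fy=1.25))
T=np.array([.6436,-.040,0]);y=np.array([-.0732,.9973,0])
for z in (.022,.036,.048,.06): print(z,[ (proj('w4',T+y*s+[0,0,z])).round() for s in (.035,.03,-.03)])
E
```

```text
0.022 [array([263., 235.]), array([272., 235.]), array([374., 235.])]
0.036 [array([259., 246.]), array([268., 246.]), array([378., 246.])]
0.048 [array([254., 257.]), array([264., 257.]), array([382., 257.])]
0.06 [array([249., 269.]), array([259., 269.]), array([387., 269.])]
```

View pics/c5.png

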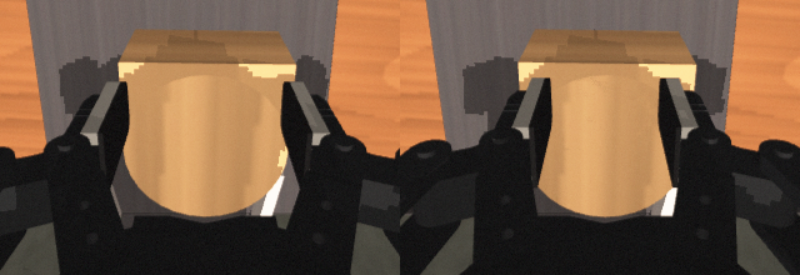

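The pads are drawn over the body's top (left inner tip about (281,242)), so the fingertips stand higher than expected. I open, go 10 mm lower and close again.

Request:
{"method": "send_rows", "body": {
  "deltas": [
    [[0,0,0,0],[0,0,0,0],[0,0,0,0],[0,0,0,0],[0,0,0.2,0],[0,0,0.13,0],[0,0,0,0]]
  ],
  "hand": 1
}}

```text
t: 5.6
tcp_pos: [0.6426, -0.04, 0.0244]
orientation: [0.999, 0.037, -0.001, -0.0]
contact_force: [0.6, -1.1, 0.0]
width: 1.002
gripper_force: 0.0
```

Request:
{"method": "send_rows", "body": {
  "deltas": [
    [[0,0,0,0],[0,0,0,0],[0,0,0,0],[0,0,0,0],[0,0,0,0],[0,0,0,0]]
  ],
  "hand": 0.4
}}

```text
t: 6.2
tcp_pos: [0.6436, -0.04, 0.0257]
orientation: [0.999, 0.037, 0.0, 0.0]
contact_force: [0.3, 0.2, 1.6]
width: 0.805
gripper_force: 23.1
```

```bash
python3 - <<'E'
from h import *
print(ctrl.state()['gripper_force']);st()
for f in('w4','w5'):
  for q in ((255,230),(397,230)): print(onz(f,q,.048))
E
```

```text
23.084169924259186
t6.20 tcp [ 0.6436 -0.04    0.0257] yaw 4.24 F [0.3 0.2 1.6] w0.805 j [-0.06  0.59 -0.13  0.85  0.    3.01]
[ 0.65583491 -0.00551958  0.048     ]
[ 0.66094195 -0.07538154  0.048     ]
[ 0.65585197 -0.00558754  0.048     ]
[ 0.66094798 -0.07530304  0.048     ]
```

Request:
{"method": "send_rows", "body": {
  "deltas": [
    [[-0.2,-0.1,0,0],[-0.3,-0.13,0,0],[-0.3,-0.12,0,0],[-0.3,0,0,0],[-0.3,0,0,0],[-0.1,0,0,0],[0,0,0,0],[0,0,0,0]]
  ]
}}

```text
t: 7.0
tcp_pos: [0.5965, -0.0329, 0.0257]
orientation: [0.999, 0.037, -0.001, -0.0]
contact_force: [-2.3, 0.4, 6.5]
width: 0.802
gripper_force: 23.7
```

```bash
python3 - <<'E'
from h import *
print(ctrl.state()['gripper_force']);st();grab('wrist','w6')
A=cv2.imread('pics/w6.png');cv2.imwrite('pics/c6.png',cv2.resize(A[100:400,120:520],None,fx=2,fy=2))
E
```

```text
23.742333948612213
t7.00 tcp [ 0.5965 -0.0329  0.0257] yaw 4.23 F [-2.3  0.4  6.5] w0.802 j [-0.06  0.52 -0.26  0.79  0.    3.01]
```

View pics/c6.png

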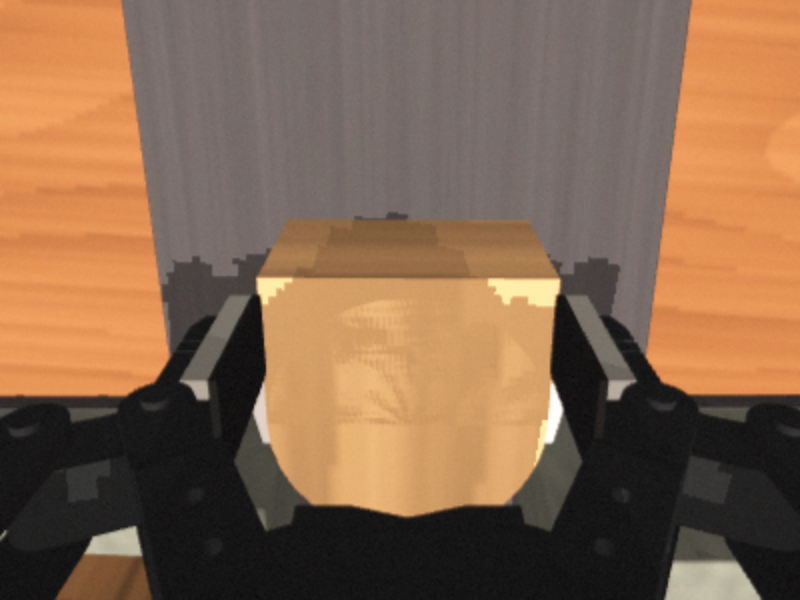

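The body is gripped square and centred: its flat face runs from crop (258,278) to (560,278), with the tongue edges at (155,270) and (660,270). I release it and go behind it, closing the hand to a 25 mm gap for pushing.

Request:
{"method": "send_rows", "body": {
  "deltas": [
    [[0,0,0,0],[0,0,0,0],[0,0,0,0],[0,0,-0.6,0],[0,0,-1,0],[0.6,0,0,0],[0.6,0,0,0],[0.5,0,0,0]]
  ],
  "hand": 1
}}

```text
t: 7.85
tcp_pos: [0.6498, -0.0291, 0.0737]
orientation: [0.999, 0.037, 0.0, 0.0]
contact_force: [-0.0, 0.8, 0.4]
width: 1.0
gripper_force: 0.0
```

Request:
{"method": "send_rows", "body": {
  "deltas": [
    [[0,0,0,0],[0,0,0,0],[0,0,0,0],[0,0,0,0],[0,0,0.8,0],[0,0,0.8,0],[0,0,0,0],[0,0,0,0]]
  ],
  "hand": -0.4
}}

```text
t: 8.65
tcp_pos: [0.6478, -0.0291, 0.0255]
orientation: [0.999, 0.037, -0.001, -0.0]
contact_force: [-0.1, -0.3, -0.2]
width: 0.3
gripper_force: 0.0
```

Request:
{"method": "send_rows", "body": {
  "deltas": [
    [[0,0,0.1,0],[0,0,0.07,0],[0,0,0,0],[0,0,0,0]]
  ]
}}

```text
t: 9.05
tcp_pos: [0.649, -0.0291, 0.0209]
orientation: [0.999, 0.037, 0.0, 0.0]
contact_force: [-0.3, 0.0, -0.5]
width: 0.299
gripper_force: 0.0
```

Request:
{"method": "send_rows", "body": {
  "deltas": [
    [[0,0,0.1,0],[0,0,0.1,0],[0,0,0,0],[0,0,0,0]]
  ]
}}

```text
t: 9.45
tcp_pos: [0.6484, -0.0291, 0.0141]
orientation: [0.999, 0.037, -0.0, -0.0]
contact_force: [0.1, 0.3, 0.7]
width: 0.302
gripper_force: 0.0
```

Request:
{"method": "send_rows", "body": {
  "deltas": [
    [[0,0,0.05,0],[0,0,0.05,0],[0,0,0,0],[0,0,0,0]]
  ]
}}

```text
t: 9.85
tcp_pos: [0.6487, -0.0291, 0.0113]
orientation: [0.999, 0.037, -0.0, -0.0]
contact_force: [-0.2, -0.1, -0.0]
width: 0.302
gripper_force: 0.0
```

Request:
{"method": "send_rows", "body": {
  "deltas": [
    [[0,0,0.1,0],[0,0,0.1,0],[0,0,0,0],[0,0,0,0]]
  ]
}}

```text
t: 10.25
tcp_pos: [0.6485, -0.0291, 0.0052]
orientation: [0.999, 0.037, -0.0, -0.0]
contact_force: [-0.1, 0.2, -0.6]
width: 0.305
gripper_force: 0.0
```

Request:
{"method": "send_rows", "body": {
  "deltas": [
    [[0,0,0.1,0],[0,0,0,0],[0,0,0,0]]
  ]
}}

```text
t: 10.55
tcp_pos: [0.6486, -0.0291, 0.0023]
orientation: [0.999, 0.037, -0.0, -0.0]
contact_force: [-0.4, -0.6, -0.7]
width: 0.3
gripper_force: 0.0
```

Request:
{"method": "send_rows", "body": {
  "deltas": [
    [[0,0,0.1,0],[0,0,0,0],[0,0,0,0]]
  ]
}}

```text
t: 10.85
tcp_pos: [0.6486, -0.0291, -0.0007]
orientation: [0.999, 0.037, -0.0, -0.0]
contact_force: [0.3, -0.1, 0.2]
width: 0.295
gripper_force: 0.0
```

Request:
{"method": "send_rows", "body": {
  "deltas": [
    [[0,0,0.07,0],[0,0,0,0],[0,0,0,0]]
  ]
}}

```text
t: 11.15
tcp_pos: [0.6486, -0.0291, -0.0028]
orientation: [0.999, 0.037, -0.0, -0.0]
contact_force: [1.1, -0.0, 0.2]
width: 0.302
gripper_force: 0.0
```

Request:
{"method": "send_rows", "body": {
  "deltas": [
    [[0,0,0.07,0],[0,0,0,0],[0,0,0,0]]
  ]
}}

```text
t: 11.45
tcp_pos: [0.6486, -0.0291, -0.0049]
orientation: [0.999, 0.037, -0.0, -0.0]
contact_force: [0.2, -1.1, -0.3]
width: 0.3
gripper_force: 0.0
```

Request:
{"method": "send_rows", "body": {
  "deltas": [
    [[0,0,0.07,0],[0,0,0,0],[0,0,0,0]]
  ]
}}

```text
t: 11.75
tcp_pos: [0.6487, -0.0291, -0.005]
orientation: [0.999, 0.037, 0.0, 0.0]
contact_force: [-3.8, -0.2, 10.3]
width: 0.306
gripper_force: 5.4
```

Contact at TCP z = -0.005 puts the fingertips 13 mm behind the TCP at this opening. I rise to tip z about 22 mm and push the body in.

Request:
{"method": "send_rows", "body": {
  "deltas": [
    [[0,0,-0.5,0],[-0.4,0,0,0],[-0.5,0,0,0],[-0.5,0,0,0],[-0.5,0,0,0],[-0.5,0,0,0],[-0.5,0,0,0],[0,0,0,0]]
  ]
}}

```text
t: 12.55
tcp_pos: [0.5594, -0.0356, 0.008]
orientation: [0.999, 0.037, -0.001, -0.0]
contact_force: [-0.1, -0.2, -1.5]
width: 0.299
gripper_force: 0.0
```

Request:
{"method": "send_rows", "body": {
  "deltas": [
    [[-0.2,0,0,0],[-0.1,0,0,0],[0,0,0,0],[0,0,0,0]]
  ]
}}

```text
t: 12.95
tcp_pos: [0.5533, -0.0362, 0.0081]
orientation: [0.999, 0.037, 0.0, 0.0]
contact_force: [0.6, 0.3, -0.3]
width: 0.299
gripper_force: 0.1
```

Request:
{"method": "send_rows", "body": {
  "deltas": [
    [[-0.2,0,0,0],[-0.2,0,0,0],[0,0,0,0],[0,0,0,0]]
  ]
}}

```text
t: 13.35
tcp_pos: [0.5413, -0.0368, 0.0087]
orientation: [0.999, 0.037, 0.001, -0.0]
contact_force: [1.8, 3.3, 5.9]
width: 0.297
gripper_force: 3.1
```

Request:
{"method": "send_rows", "body": {
  "deltas": [
    [[-0.1,0,0,0],[0,0,0,0],[0,0,0,0]]
  ]
}}

```text
t: 13.65
tcp_pos: [0.5393, -0.037, 0.0088]
orientation: [0.999, 0.037, 0.001, -0.0]
contact_force: [3.4, 3.1, 5.3]
width: 0.299
gripper_force: 3.3
```

Request:
{"method": "send_rows", "body": {
  "deltas": [
    [[-0.07,0,0,0],[0,0,0,0],[0,0,0,0]]
  ]
}}

```text
t: 13.95
tcp_pos: [0.5375, -0.0372, 0.0088]
orientation: [0.999, 0.037, 0.001, -0.0]
contact_force: [3.8, 2.5, 5.8]
width: 0.298
gripper_force: 3.1
```

Request:
{"method": "send_rows", "body": {
  "deltas": [
    [[-0.07,0,0,0],[0,0,0,0],[0,0,0,0]]
  ]
}}

```text
t: 14.25
tcp_pos: [0.5369, -0.0374, 0.009]
orientation: [0.999, 0.037, 0.003, -0.0]
contact_force: [6.2, 4.2, 3.6]
width: 0.296
gripper_force: 4.6
```

Request:
{"method": "send_rows", "body": {
  "deltas": [
    [[-0.07,0,0,0],[0,0,0,0],[0,0,0,0]]
  ]
}}

```text
t: 14.55
tcp_pos: [0.5369, -0.0376, 0.0093]
orientation: [0.999, 0.037, 0.005, -0.0]
contact_force: [9.0, 4.0, 0.6]
width: 0.298
gripper_force: 5.7
```

```bash
python3 - <<'E'
from h import *
s=st();print(s['torque'])
a=grab('wrist','w7');b=grab('top','t7')
A=cv2.imread('pics/w7.png')[:,100:540];B=cv2.imread('pics/t7.png')[155:240,285:405]
B=cv2.resize(B,(340,241),interpolation=2);B=np.vstack([B,np.zeros((159,340,3),np.uint8)])
cv2.imwrite('pics/c7.png',np.hstack([A,B]))
E
```

```text
t14.55 tcp [ 0.5369 -0.0376  0.0093] yaw 4.22 F [9.  4.  0.6] w0.298 j [-0.07  0.45 -0.45  0.66  0.    3.  ]
[ 0.53886651 -1.85142352 -0.07863203]
```

The push stalled at TCP jig x = 46.6 mm, so the flat face is at about 35.6 mm and the body is seated. I back off, rise and turn 90° for the spacer.

Request:
{"method": "send_rows", "body": {
  "deltas": [
    [[0.5,0,0,0],[0,0,-1,0],[0,0,-1,0],[0,0,-1,-1],[0,0,-0.7,-1],[0,0,0,-1],[0,0,0,-1],[0,0,0,-1]]
  ]
}}

```text
t: 15.45
tcp_pos: [0.5442, -0.0373, 0.118]
orientation: [0.925, 0.379, -0.002, -0.0]
contact_force: [0.6, 0.0, -0.3]
width: 0.305
gripper_force: 0.0
```

Request:
{"method": "send_rows", "body": {
  "deltas": [
    [[0,0,0,-1],[0,0,0,-1],[0,0,0,-1],[0,0,0,-1],[0,0,0,-1],[0,0,0,-1],[0,0,0,-0.25],[0,0,0,0]]
  ]
}}

```text
t: 16.25
tcp_pos: [0.5443, -0.0372, 0.1177]
orientation: [0.681, 0.732, -0.002, -0.001]
contact_force: [0.4, 0.5, -0.3]
width: 0.298
gripper_force: 0.0
```

```bash
cat >> h.py <<'E'
O=np.array([.4905,-.0412]);c,s_=np.cos(np.radians(4.2)),np.sin(np.radians(4.2))
def jig(P): d=np.array(P)[:2]-O; return np.array([d@[c,s_],d@[-s_,c]])
E
python3 - <<'E'
from h import *
s=st();print(jig(s['tcp_pos']))
# body check in the fixed views: difference of wood-coloured blob in the pocket
b=grab('top','t8')
import itertools
img=cv2.cvtColor(b['pixels'],cv2.COLOR_RGB2HSV)
for n,(x,y,z) in {'seatL':(.0,.03,.048),'seatR':(0,-.03,.048),'flatin':(.03,0,.048),'flatout':(.042,0,.02),'old':(.13,-.01,.008)}.items():
    P=np.r_[O+x*np.array([c,s_])+y*np.array([-s_,c]),z]; q=proj('t8',P).round().astype(int); print(n,q,b['pixels'][q[1],q[0]])
E
```

```text
t16.25 tcp [ 0.5443 -0.0372  0.1177] yaw 94.19 F [ 0.4  0.5 -0.3] w0.298 j [-0.07  0.36 -0.27  0.95 -0.    1.43]
[5.39695728e-02 6.12712788e-05]
seatL [337 216] [90 88 56]
seatR [353 214] [89 87 54]
flatin [344 206] [89 87 55]
flatout [344 204] [89 87 55]
old [344 181] [88 85 54]
```

Request:
{"method": "send_rows", "body": {
  "deltas": [
    [[0.9,-0.3,0,0],[0.9,-0.3,0,0],[0.9,-0.3,0,0],[0.9,-0.3,0,0],[0.93,-0.27,0,0],[0,0,0.7,0],[0,0,0.7,0],[0,0,0,0]]
  ]
}}

```text
t: 17.1
tcp_pos: [0.4892, 0.095, 0.0744]
orientation: [0.681, 0.733, -0.003, -0.002]
contact_force: [-1.0, 0.4, 0.1]
width: 0.298
gripper_force: 0.0
```

Request:
{"method": "send_rows", "body": {
  "deltas": [
    [[0,0,0.7,0],[0,0,0.5,0],[0,0,0,0],[0,0,0,0]]
  ]
}}

```text
t: 17.5
tcp_pos: [0.4926, 0.0953, 0.0416]
orientation: [0.681, 0.732, -0.0, -0.0]
contact_force: [-0.5, -0.1, 0.2]
width: 0.306
gripper_force: 0.0
```

```bash
python3 - <<'E'
from h import *
s=st();print(jig(s['tcp_pos']))
grab('wrist','w9')
b=grab('top','t9')
for n,(x,y,z) in {'seatL':(.0,.03,.048),'seatR':(0,-.03,.048),'flatin':(.03,0,.048),'flatout':(.042,0,.02),'old':(.13,-.01,.008)}.items():
    P=np.r_[O+x*np.array([c,s_])+y*np.array([-s_,c]),z]; q=proj('t9',P).round().astype(int); print(n,q,b['pixels'][q[1],q[0]])
A=cv2.resize(cv2.imread('pics/w9.png'),(480,300));B=cv2.resize(cv2.imread('pics/t9.png')[165:240,290:370],(320,300),interpolation=2)
cv2.imwrite('pics/c9.png',np.hstack([A,B]))
E
```

```text
t17.50 tcp [0.4926 0.0953 0.0416] yaw 94.19 F [-0.5 -0.1  0.2] w0.306 j [ 0.19  0.37 -0.49  0.71 -0.    1.69]
[0.01208495 0.13595977]
seatL [337 216] [214 185 119]
seatR [353 214] [215 185 118]
flatin [344 206] [213 172 110]
flatout [344 204] [95 85 79]
old [344 181] [82 78 78]
```

View pics/c9.png

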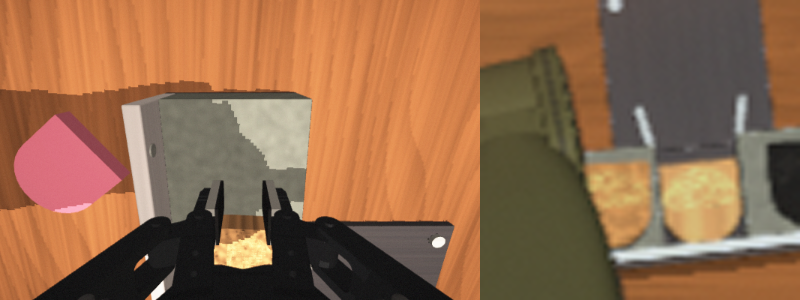

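The right half of c9 shows the body seated between the decks at (700,190), its nose on the fence. In the left half the fingers stand just outside the spacer's side at (243,215). Pushing the spacer over.

Request:
{"method": "send_rows", "body": {
  "deltas": [
    [[-0.3,0,0,0],[-0.35,0,0,0],[-0.35,0,0,0],[-0.35,0,0,0],[-0.35,0,0,0],[-0.35,0,0,0],[-0.35,0,0,0],[0,0,0,0]]
  ]
}}

```text
t: 18.4
tcp_pos: [0.4979, 0.0222, 0.041]
orientation: [0.681, 0.732, -0.0, 0.0]
contact_force: [-0.3, 1.1, 0.3]
width: 0.301
gripper_force: 0.0
```

Request:
{"method": "send_rows", "body": {
  "deltas": [
    [[-0.2,0,0,0],[-0.15,0,0,0],[-0.1,0,0,0],[0,0,0,0],[0,0,0,0]]
  ]
}}

```text
t: 18.9
tcp_pos: [0.499, 0.0104, 0.0411]
orientation: [0.68, 0.733, -0.0, 0.0]
contact_force: [0.7, -0.6, 0.6]
width: 0.303
gripper_force: 0.0
```

```bash
python3 - <<'E'
from h import *
s=st();print(jig(s['tcp_pos']))
E
```

```text
t18.90 tcp [0.499  0.0104 0.0411] yaw 94.24 F [ 0.7 -0.6  0.6] w0.303 j [ 0.02  0.36 -0.5   0.71 -0.    1.52]
[0.01225831 0.05079754]
```

Another 5 mm in small steps, watching for the stop against the right deck.

Request:
{"method": "send_rows", "body": {
  "deltas": [
    [[-0.1,0,0,0],[0,0,0,0],[0,0,0,0]]
  ]
}}

```text
t: 19.2
tcp_pos: [0.4992, 0.0073, 0.0411]
orientation: [0.68, 0.733, -0.0, 0.0]
contact_force: [0.4, 0.1, 0.2]
width: 0.298
gripper_force: 0.0
```

Request:
{"method": "send_rows", "body": {
  "deltas": [
    [[-0.07,0,0,0],[0,0,0,0],[0,0,0,0]]
  ]
}}

```text
t: 19.5
tcp_pos: [0.4994, 0.0051, 0.0411]
orientation: [0.681, 0.733, -0.0, 0.0]
contact_force: [0.9, 0.1, 1.5]
width: 0.299
gripper_force: 0.0
```

Request:
{"method": "send_rows", "body": {
  "deltas": [
    [[-0.05,0,0,0],[0,0,0,0],[0,0,0,0]]
  ]
}}

```text
t: 19.8
tcp_pos: [0.4993, 0.0041, 0.0411]
orientation: [0.68, 0.733, 0.0, -0.0]
contact_force: [-0.3, 1.6, 0.5]
width: 0.301
gripper_force: 1.1
```

```bash
python3 - <<'E'
from h import *
s=st();print(jig(s['tcp_pos']))
E
```

```text
t19.80 tcp [0.4993 0.0041 0.0411] yaw 94.25 F [-0.3  1.6  0.5] w0.301 j [ 0.01  0.36 -0.5   0.71  0.    1.5 ]
[0.01213576 0.0445501 ]
```

The spacer side is at about y = 33.5 mm, so the spacer is on the body. I back off, rise, and go to the far side of the top lift.

Request:
{"method": "send_rows", "body": {
  "deltas": [
    [[0.3,0,0,0],[0,0,-0.9,0],[0,0,-0.9,0],[0,0,-0.9,0],[-0.9,0,0,0],[-0.9,0,0,0],[-0.9,0,0,0],[-0.9,0,0,0]]
  ]
}}

```text
t: 20.6
tcp_pos: [0.5069, -0.0957, 0.1222]
orientation: [0.68, 0.733, -0.0, 0.0]
contact_force: [0.4, 0.0, -0.1]
width: 0.297
gripper_force: 0.0
```

Request:
{"method": "send_rows", "body": {
  "deltas": [
    [[-0.9,0,0,0],[-0.9,0,0,0],[-0.9,0,0,0],[-0.7,0,0,0],[0,0,0.6,0],[0,0,0.5,0],[0,0,0,0],[0,0,0,0]]
  ]
}}

```text
t: 21.4
tcp_pos: [0.5141, -0.1964, 0.089]
orientation: [0.68, 0.733, -0.0, -0.0]
contact_force: [-0.7, -0.9, 0.3]
width: 0.301
gripper_force: 0.0
```

```bash
python3 - <<'E'
from h import *
s=st();print(jig(s['tcp_pos']))
for v in('side','top'): 
  b=grab(v,v+'10')
  # cork mask extents vs expected spacer corners on the stack, black lift corners
  for n,(x,y,z) in {'spTL':(.035,.035,.064),'spTR':(.035,-.035,.064),'nose':(-.04,0,.064),'mid':(0,0,.064),'gapL':(.0,.042,.0495)}.items():
    P=np.r_[O+x*np.array([c,s_])+y*np.array([-s_,c]),z]; q=proj(v+'10',P); r=q.round().astype(int); print(v,n,q.round(1),b['pixels'][r[1],r[0]])
E
```

```text
t21.40 tcp [ 0.5141 -0.1964  0.089 ] yaw 94.25 F [-0.7 -0.9  0.3] w0.301 j [-0.36  0.39 -0.3   0.88 -0.    1.13]
[ 0.01217629 -0.15649549]
side spTL [323.5 201.2] [152 117  82]
side spTR [326.3 187.2] [186 144 101]
side nose [345.7 196.2] [232 229 224]
side mid [334.6 195.1] [223 174 119]
side gapL [333.  206.4] [164 166 152]
top spTL [334.4 205.5] [127 108  87]
top spTR [353.9 203.5] [183 146 105]
top nose [346.4 225.3] [198 181 152]
top mid [345.2 214.1] [210 149  89]
top gapL [333.5 215.8] [134 135 123]
```

Request:
{"method": "send_rows", "body": {
  "deltas": [
    [[0,0,0.6,0],[0,0,0.5,0],[0,0,0,0],[0,0,0,0]]
  ]
}}

```text
t: 21.9
tcp_pos: [0.5147, -0.1967, 0.0568]
orientation: [0.68, 0.733, 0.0, 0.0]
contact_force: [0.1, 0.5, -0.2]
width: 0.301
gripper_force: 0.0
```

Request:
{"method": "send_rows", "body": {
  "deltas": [
    [[0.3,0,0,0],[0.35,0,0,0],[0.4,0,0,0],[0.4,0,0,0],[0.4,0,0,0],[0.4,0,0,0],[0.4,0,0,0],[0,0,0,0]]
  ]
}}

```text
t: 22.7
tcp_pos: [0.5079, -0.1155, 0.056]
orientation: [0.68, 0.734, 0.0, -0.001]
contact_force: [-0.8, 1.2, 0.8]
width: 0.303
gripper_force: 0.0
```

```bash
python3 - <<'E'
from h import *
s=st();print(jig(s['tcp_pos']))
E
```

```text
t22.70 tcp [ 0.5079 -0.1155  0.056 ] yaw 94.36 F [-0.8  1.2  0.8] w0.303 j [-0.22  0.38 -0.42  0.77  0.    1.27]
[ 0.01186598 -0.075382  ]
```

Request:
{"method": "send_rows", "body": {
  "deltas": [
    [[0.25,0,0,0],[0.25,0,0,0],[0.2,0,0,0],[0.15,0,0,0],[0.1,0,0,0],[0,0,0,0],[0,0,0,0]]
  ]
}}

```text
t: 23.4
tcp_pos: [0.5064, -0.089, 0.0561]
orientation: [0.68, 0.733, 0.0, 0.0]
contact_force: [-0.3, 0.1, 0.8]
width: 0.302
gripper_force: 0.0
```

```bash
python3 - <<'E'
from h import *
s=st();print(jig(s['tcp_pos']))
E
```

```text
t23.40 tcp [ 0.5064 -0.089   0.0561] yaw 94.24 F [-0.3  0.1  0.8] w0.302 j [-0.17  0.37 -0.44  0.76 -0.    1.32]
[ 0.01233817 -0.04886635]
```

Request:
{"method": "send_rows", "body": {
  "deltas": [
    [[0.06,0,0,0],[0.04,0,0,0],[0,0,0,0],[0,0,0,0]]
  ]
}}

```text
t: 23.8
tcp_pos: [0.5061, -0.086, 0.0561]
orientation: [0.68, 0.733, 0.0, -0.0]
contact_force: [-0.4, -0.2, 0.1]
width: 0.304
gripper_force: 0.0
```

```bash
python3 - <<'E'
from h import *
s=st();print(jig(s['tcp_pos']))
E
```

```text
t23.80 tcp [ 0.5061 -0.086   0.0561] yaw 94.24 F [-0.4 -0.2  0.1] w0.304 j [-0.17  0.37 -0.44  0.76  0.    1.33]
[ 0.01231923 -0.04579187]
```

Request:
{"method": "send_rows", "body": {
  "deltas": [
    [[-0.4,0,0,0],[0,0,-0.9,0],[0,0,-0.9,0],[0,0,-0.9,1],[0,0,-0.9,1],[0,0,-0.9,1],[0,0,0,1],[0,0,0,1]]
  ]
}}

```text
t: 24.6
tcp_pos: [0.508, -0.099, 0.1925]
orientation: [0.891, 0.453, 0.001, 0.001]
contact_force: [0.1, 0.3, -0.3]
width: 0.305
gripper_force: 0.0
```

Request:
{"method": "send_rows", "body": {
  "deltas": [
    [[0,0,0,1],[0,0,0,1],[0,0,0,1],[0,0,0,1],[0,0,0,1],[0,0,0,1],[0,0,0,0.25],[0,0,0,0]]
  ]
}}

```text
t: 25.4
tcp_pos: [0.507, -0.0987, 0.1911]
orientation: [0.999, 0.037, -0.0, 0.0]
contact_force: [-0.6, -0.0, -0.3]
width: 0.301
gripper_force: 0.0
```

```bash
cat > m.py <<'E'
from h import *
import sys
s=st();print(jig(s['tcp_pos'])); f=sys.argv[1]
b=grab('wrist',f); g=cv2.cvtColor(b['pixels'],cv2.COLOR_RGB2GRAY)
k,E=b['camera_matrix'],b['extrinsics']
# rectify the plane of the lift's top into jig coordinates, 2 px/mm: rows = -x, cols = -y
def rect(z,px=2,x1=.08,x0=-.05,y1=.08,y0=-.08):
    def P(x,y): return proj(f,np.r_[O+x*np.array([c,s_])+y*np.array([-s_,c]),z])
    src=np.float32([P(x1,y1),P(x1,y0),P(x0,y0),P(x0,y1)])
    w,h=int((y1-y0)*1000*px),int((x1-x0)*1000*px)
    return cv2.warpPerspective(b['pixels'],cv2.getPerspectiveTransform(src,np.float32([[0,0],[w,0],[w,h],[0,h]])),(w,h))
r=rect(.076); cv2.imwrite(f'pics/{f}r.png',r[:,:,::-1])
m=(r.max(2)<70).astype(np.uint8); m=cv2.morphologyEx(m,cv2.MORPH_OPEN,np.ones((7,7)))
n,l,S,C=cv2.connectedComponentsWithStats(m)
for i in range(1,n):
    if S[i,4]>2000:
        x,y,w,h,a=S[i]; print('dark y %.1f..%.1f x %.1f..%.1f area %.0f mm2'%(80-x/2,80-(x+w)/2,80-(y+h)/2,80-y/2,a/4))
for xx in (30,20,10,0,-10,-20):
    row=r[int((80-xx)*2)].max(1); print(xx,' '.join('%d'%v for v in row[60:260:4]))
E
python3 m.py w11
```

```text
t25.40 tcp [ 0.507  -0.0987  0.1911] yaw 4.22 F [-0.6 -0.  -0.3] w0.301 j [-0.19  0.26 -0.21  1.1  -0.    2.88]
[ 0.01221861 -0.05858995]
dark y 34.0..-38.0 x -36.0..40.0 area 4806 mm2
30 188 190 185 183 179 184 190 194 52 40 42 43 42 41 38 41 40 47 52 50 54 53 54 59 56 47 45 54 57 51 46 43 41 45 43 42 41 42 41 42 44 42 40 75 187 192 190 193 194 190
20 189 192 196 199 192 187 190 193 53 44 42 39 40 41 41 50 47 50 52 56 55 56 54 48 52 55 55 56 52 46 51 48 45 49 35 47 54 57 50 46 41 44 39 109 194 187 193 192 187 187
10 182 189 197 194 189 185 190 191 57 52 52 45 42 44 47 50 55 56 56 55 46 41 44 45 43 41 47 53 54 48 49 53 56 53 48 47 47 58 57 57 43 27 27 80 116 118 118 122 124 124
0 192 191 189 188 191 190 181 174 59 57 46 57 55 58 52 56 51 53 51 51 48 55 50 55 52 49 43 48 46 24 20 25 25 23 29 23 26 26 22 26 24 24 24 128 94 112 112 118 120 119
-10 184 181 185 188 189 185 183 182 142 40 39 43 40 40 40 41 43 38 23 23 24 27 27 25 27 27 25 22 27 27 24 27 27 27 24 26 24 26 24 25 26 25 44 63 82 117 117 120 118 115
-20 187 188 187 190 188 184 183 181 185 189 171 48 42 45 42 44 42 40 24 26 24 27 28 24 26 25 25 24 25 25 24 26 27 24 29 25 25 25 25 27 102 118 119 120 115 113 118 123 121 117
```

The lift lies on the stack at about y = -1, x = +4 mm. Now the final push of all three against the fence.

Request:
{"method": "send_rows", "body": {
  "deltas": [
    [[0.9,-0.65,0,0],[0.9,-0.65,0,0],[0.8,-0.65,0,0],[0,0,1,0],[0,0,1,0],[0,0,1,0],[0,0,1,0],[0,0,0,0]]
  ]
}}

```text
t: 26.25
tcp_pos: [0.5766, -0.034, 0.067]
orientation: [0.999, 0.037, -0.004, -0.0]
contact_force: [-0.3, -0.0, -0.5]
width: 0.3
gripper_force: 0.0
```

Request:
{"method": "send_rows", "body": {
  "deltas": [
    [[0,0,0.9,0],[0,0,0.9,0],[0,0,0,0],[-0.4,0,0,0],[-0.4,0,0,0],[0,0,0,0],[0,0,0,0]]
  ]
}}

```text
t: 26.95
tcp_pos: [0.5582, -0.0358, 0.019]
orientation: [0.999, 0.037, 0.002, 0.0]
contact_force: [0.4, -0.2, -0.2]
width: 0.304
gripper_force: 0.0
```

```bash
python3 - <<'E'
from h import *
s=st();print(jig(s['tcp_pos']))
E
```

```text
t26.95 tcp [ 0.5582 -0.0358  0.019 ] yaw 4.24 F [ 0.4 -0.2 -0.2] w0.304 j [-0.06  0.47 -0.38  0.72  0.    3.  ]
[0.06791154 0.00039469]
```

Request:
{"method": "send_rows", "body": {
  "deltas": [
    [[-0.2,0,0,0],[-0.15,0,0,0],[-0.1,0,0,0],[-0.1,0,0,0],[0,0,0,0],[0,0,0,0]]
  ]
}}

```text
t: 27.55
tcp_pos: [0.5399, -0.0369, 0.0171]
orientation: [0.999, 0.037, -0.0, 0.0]
contact_force: [0.2, -0.6, -0.2]
width: 0.3
gripper_force: 0.0
```

Request:
{"method": "send_rows", "body": {
  "deltas": [
    [[-0.07,0,0,0],[-0.07,0,0,0],[-0.07,0,0,0],[0,0,0,0],[0,0,0,0]]
  ]
}}

```text
t: 28.05
tcp_pos: [0.5396, -0.0372, 0.0188]
orientation: [0.999, 0.037, 0.005, -0.0]
contact_force: [8.7, 1.1, 0.2]
width: 0.299
gripper_force: 0.0
```

Request:
{"method": "send_rows", "body": {
  "deltas": [
    [[-0.05,0,0,0],[-0.05,0,0,0],[0,0,0,0],[0,0,0,0]]
  ]
}}

```text
t: 28.45
tcp_pos: [0.5397, -0.0372, 0.0198]
orientation: [0.999, 0.037, 0.008, -0.0]
contact_force: [12.4, 3.1, -0.1]
width: 0.301
gripper_force: 0.0
```

```bash
python3 - <<'E'
from h import *
s=st();print(jig(s['tcp_pos']))
E
```

```text
t28.45 tcp [ 0.5397 -0.0372  0.0198] yaw 4.26 F [12.4  3.1 -0.1] w0.301 j [-0.07  0.44 -0.44  0.68  0.    3.  ]
[0.04938357 0.00037265]
```

Request:
{"method": "send_rows", "body": {
  "deltas": [
    [[0.6,0,0,0],[0,0,-0.9,0],[0,0,-1,0],[0,0,-1,0],[0,0,-1,0],[0,0,-1,0],[-0.9,0.9,-0.9,0],[-0.9,0.9,0,0]]
  ]
}}

```text
t: 29.25
tcp_pos: [0.5011, -0.0947, 0.1948]
orientation: [0.999, 0.038, 0.003, 0.001]
contact_force: [1.0, 0.1, -0.5]
width: 0.299
gripper_force: 0.0
```

Request:
{"method": "send_rows", "body": {
  "deltas": [
    [[0,0,0,0],[0,0,0,0],[0,0,0,0]]
  ]
}}

```text
t: 29.55
tcp_pos: [0.499, -0.0936, 0.1907]
orientation: [0.999, 0.037, -0.0, -0.0]
contact_force: [0.4, 0.3, -0.0]
width: 0.301
gripper_force: 0.0
```

```bash
python3 m.py w12; cat >> m.py <<'E'
print('columns (y): brightness along x from +50 to -50 step 1 mm')
for yy in (28,15,0,-15,-28):
    col=r[:,int((80-yy)*2)].astype(int); print(yy,' '.join('%d/%d'%(v[0],v[2]) for v in col[60:110:2]),'|',' '.join('%d'%v[0] for v in col[226:250:2]))
E
python3 m.py w13|tail -6
```

```text
t29.55 tcp [ 0.499  -0.0936  0.1907] yaw 4.26 F [ 0.4  0.3 -0. ] w0.301 j [-0.19  0.24 -0.23  1.09  0.    2.88]
[ 0.00465538 -0.05288348]
dark y 34.0..-36.5 x -39.0..37.0 area 4776 mm2
30 185 187 185 182 181 187 192 192 72 43 40 42 37 42 41 40 41 41 41 37 40 40 40 43 44 44 45 47 46 43 41 40 38 39 39 41 43 42 43 38 41 42 41 142 187 192 190 195 193 188
20 190 190 192 195 189 186 188 187 68 39 43 38 44 47 55 55 55 50 58 54 42 41 47 49 47 52 53 54 54 49 51 44 40 46 48 45 47 53 47 41 39 44 41 127 190 187 190 192 186 186
10 182 190 195 192 187 185 190 193 62 44 45 40 40 41 39 42 41 48 53 54 54 51 46 42 52 54 52 46 39 41 46 56 51 44 53 51 53 50 58 54 54 53 46 86 192 185 192 197 194 194
0 189 189 187 186 191 185 178 179 59 38 41 43 44 40 42 42 43 46 47 45 46 43 46 46 44 42 51 51 49 44 44 42 44 41 42 43 27 25 25 24 23 26 27 75 115 110 108 116 120 117
-10 180 180 185 190 188 185 181 184 109 40 39 39 41 38 43 38 41 39 42 41 34 31 30 27 25 25 25 24 25 26 26 26 23 27 24 27 26 26 24 26 28 26 31 70 90 116 116 120 120 110
-20 189 188 186 187 185 181 182 181 186 186 77 42 41 42 42 27 25 27 30 24 26 2
[... 513 characters left out ...]
4 41/35 42/35 | 26 28 60 106 116 128 183 247 251 252 252 253
0 100/89 97/86 100/87 101/87 110/82 122/67 127/57 138/63 129/54 141/57 215/99 248/126 155/66 34/20 31/25 37/31 40/33 37/34 38/32 46/40 44/37 42/36 42/34 42/35 42/36 | 26 27 29 28 25 35 98 183 197 201 204 203
-15 100/89 101/89 102/89 103/90 110/82 122/66 130/58 122/56 111/48 120/49 197/83 235/107 128/54 30/22 31/27 40/34 42/35 42/34 40/35 41/34 37/31 38/32 41/35 43/36 42/34 | 23 25 48 94 118 125 153 192 200 203 206 205
-28 103/90 101/86 103/89 104/88 113/83 122/64 128/58 135/60 127/51 142/58 215/97 243/118 137/58 31/19 30/24 40/33 41/35 41/33 39/32 42/33 40/35 41/35 43/36 41/34 42/35 | 119 119 120 120 119 125 156 195 203 203 205 208
```

```bash
python3 - <<'E'
from h import *
r=cv2.imread('pics/w13r.png')[:,:,::-1].astype(int)
o,_=ray('w13',(0,0)); print('cam',jig(o),o[2])
for xx in (37,38,39,40,41,42,43,44):
    row=r[int((80-xx)*2)]; m=(row[:,0]-row[:,2]>35)
    i=np.where(m)[0]; i=i[(i>70)&(i<250)]; print(xx,(80-i.min()/2,80-i.max()/2,m[70:250].sum()/2))
A=jig(o)
for nm,z in (('lift top',.076),('sp bot/body top',.048),('body bot',.008)):
    k=(o[2]-.076)/(o[2]-z); print(nm,[round(1000*(A[1]+(y-A[1])*k),1) for y in(.035,-.035)],'x',round(1000*(A[0]+(.035-A[0])*k),1))
E
```

```text
cam [ 0.08299429 -0.05288187] 0.3466042476276484
37 (np.float64(-36.0), np.float64(-38.0), np.float64(2.5))
38 (np.float64(29.5), np.float64(-38.0), np.float64(68.0))
39 (np.float64(30.0), np.float64(-38.0), np.float64(68.5))
40 (np.float64(30.0), np.float64(-38.0), np.float64(68.5))
41 (np.float64(29.5), np.float64(-37.5), np.float64(67.5))
42 (np.float64(26.0), np.float64(-37.5), np.float64(64.0))
43 (np.float64(22.5), np.float64(-37.5), np.float64(60.5))
44 (np.float64(20.5), np.float64(-37.5), np.float64(58.5))
lift top [np.float64(35.0), np.float64(-35.0)] x 35.0
sp bot/body top [np.float64(26.8), np.float64(-36.7)] x 39.5
body bot [np.float64(17.4), np.float64(-38.6)] x 44.6
```

```bash
python3 -c "
from workcell import ctrl
print(ctrl.hand_in())"
```

```text
the job is handed in; nothing more can be done
None
```

The heel stack is built and the job is handed in: body, spacer and top lift measure flush, square and on the fence within about 2 mm in the last wrist-camera frame. The run took about 30 s of the 70 s allowed, and no pass/fail verdict came back.

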